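# Roll a steel spindle onto the gauge line and take the reading

### The arm

A 6-joint arm with a two-finger parallel gripper is mounted at the origin on the work surface. World frame = base frame: x ahead of the robot, y to its left, z up, the work surface at z = 0. Lengths are in m, angles in rad, forces in N, time in s.
With the tool pointing down it reaches from about 0.3 to 0.775 m from the base axis. Payload 14.6 kg.
Tool frame: the origin (TCP) lies at the very end of the fingers, on their centre line; the grasp point (between the pads) lies 19 mm behind it; z points along the fingers, y is the line along which they close (so a half turn about z gives the same grasp; the last joint's range is limited). The gripper opens to 94 mm and grips with 3 to 60 N. Pads are 16 mm wide; open, the fingers measure 119 mm over their backs; the gripper's body (75 mm by 177 mm) begins 78 mm behind the grasp point.
Start: joints at [-1.398, 0.3, 1.521, -0, 1.321, -0.067], TCP at [0.131, -0.534, 0.205] pointing down, gripper open.
Joint ranges: [-3.03, 3.03], [-0.79, 2.21], [0.23, 2.52], [-1.04, 4.18], [0, 3.07], [-2.55, 2.55]. Speed limits (rad/s): [2.22, 2.22, 2.57, 3.14, 3.14, 3.14].

### API

Orientations are given as [roll, pitch, yaw] about the fixed x, y, z axes, in that order (R = Rz(yaw) Ry(pitch) Rx(roll)).
In Python, from station import telemetry, cams, hand_in, nets gives the robot as it stands.
- The arm moves only by the tool move_arm, never from a script. Its argument "increments" is a list of rows, each a list of 4 numbers: the shift along the tool's x, y, z in m, then the turn about the tool's z in rad. In form: [[tx, ty, tz, roll], ...]. A call has 1 to 20 rows; each row shifts and turns the commanded pose from where the row before left it, along the tool's axes as they then stand; what a row does not reach is not made up. A row lasts 1/8 s, in which the tool goes at most 62.5 mm and 10.7 degrees, less where a joint would pass 70% of its speed; a pose out of reach is approached as far as the arm can. A call is refused whole if a number of a shift passes 0.0625 or a number of a turn 0.188, either way. A call with a gripper value outside its range is refused whole. "grip" is the opening, from 0 (shut) to 1 (fully open), set as the call begins (left out, the last holds). The fingers move at their own pace and stop on an object; "force" is the grip in N (left out, the last holds). Time passes only in rows, so rows that do not move let the fingers close. It gives the time, the measured TCP pose, the force, the opening and the grip force at its end, in the units of the state.
- telemetry.get_obs(): the state, without advancing time (a new reading comes with each control period).
- cams.camera(name): name is "scene" or "top" or "wrist"; returns the picture (384x512x3 uint8, blue, green, red); there is no depth.
- cams.camera_model(name): a dict with "intrinsics" (3x3 intrinsics, pixels), "xyz" and "attitude" of the camera in the world; the wrist camera has in their place "T_tool_cam" (4x4, takes a point from camera to tool coordinates, whose origin is the TCP and whose axes are the flange's). Camera axes: x right, y up, looking along -z (the intrinsics and any distortion apply to the point x, -y, -z); pixel columns grow to the right and rows downward; lengths in m; the calibration is good to about 2 mm. A picture is of the moment at which its call begins: read the wrist's pose just before it. camera_model takes no time and is no camera call.
- hand_in(): hands the job in; it is judged then, once.
Trained networks look in the newest picture that a camera, given by its name, has taken for a name from the list of things; names that differ only in an ending like _2 or _b are one class to them, and where a whole thing is asked for, a point or a joint stands for the part that bears it (a point fixed in the world has none). Each returns a list of dicts, best first, with "conf" (0 to 1); they miss things now and then, are a little off and sometimes report something else, mostly with a low value. They report only what shows in the picture. A call takes as long as a camera call. They do not tell look-alikes from the thing itself.
- nets.search_frame(camera, query): "extent" ([left, top, right, bottom] in pixels, round what is visible of it).
- nets.mark_of(camera, query): "centre" ([column, row] in pixels: a listed point, or the origin of a listed thing).
The state is a dict: "time_s": time; "qpos": joint angles; "joint_vel": joint speeds; "tau": joint torques, N m; "ee_pos": TCP position; "eef_rot": TCP orientation; "force": force on the tool from outside, world axes, zero at the start; "moment": the same for the moment, N m; "grip_width": finger opening in m; "grip_force": force on a finger pad.
Only numpy, scipy, OpenCV 4.12 (cv2) and the standard library are available. Lean on these libraries where they do the work, as an engineer would, in place of code of your own. Each camera call takes 0.05 s, during which the arm holds its last target. There are 200 camera calls.

### The job

Roll the steel spindle that lies on the gauge bed onto the inlaid line by pushing its upper side sideways with the fingertips, so that it comes to rest lying along the line and centred over it; never grip or lift it. Then, with the spindle left lying on the line, press the button on the gauge's near head fully down and let it go. Leave the other parts where they are.

Things in the scene. Friction and masses are not known exactly. Their poses are not given: they have to be found in the camera images.
- spindle: loose turned steel spindle: round bar, diameter 32 mm, 90 mm long, with grooves and a cross hole, 0.2 to 0.4 kg, lightly oiled (slippery to the finger). Lies on the gauge bed on either side of the line, 70 to 105 mm from it, up to 4 degrees askew to it. Origin mid-length on its axis (36 mm above the table); x runs along it, y and z turn as it rolls. Rolls readily on the grippy rubber; pushed slowly it stops within a few mm of where the finger leaves it
- gauge: fixed length gauge: a flat dark bed 280 mm (its x) by 320 mm (its y), 20 mm thick. Origin at the centre of its underside, on the table; z up. Two grey sensor heads 52 mm wide stand on it at the ends of the line (y = 0), 50 mm high above the table: the far one from x = 97 to 133 mm, the near one, which bears the button, from x = -138 to -92 mm
- line (a point): middle of the gauge line, on the bed's surface, 20 mm above the table. The line is a bright aluminium strip 12 mm wide, flush in the bed, that runs along the gauge's x axis (also this point's x axis) at y = 0, from one sensor head to the other
- button_top (a point): centre of the top of the round spring button (28 mm in diameter, in a 44 mm collar 12 mm high) on top of the gauge's near head; 68 mm above the table at rest, pressed straight down
- button (a joint): travel of the button in m: 0 released, 0.006 fully down; about 1.5 N starts it, 5 N takes it fully down, and it springs back
- bolt: loose lock bolt, a flat-sided steel bar 80 x 20 mm and 16 mm high, lying on the bed on the other side of the line, 70 to 105 mm from it; not to be moved. Origin near its middle, at its underside; x along it
- upright: loose plain steel spindle, 32 mm in diameter and 90 mm high, standing upright on the table left of the gauge; not to be moved. Origin at the centre of its underside
- carton: loose cardboard carton 90 x 60 x 50 mm on the table left of the gauge; not to be moved. Origin at the centre of its underside
- lockcase: loose flat steel lock case 165 x 90 mm with a 200 mm face plate along one long side, 24 mm high, on the table right of the gauge; not to be moved. Origin at the centre of its underside; x along it
- driver: loose screwdriver lying on the table along the near edge of the gauge; not to be moved. x along it
There are look-alikes about, which are no part of the job. Leave any orange, red or yellow look-alike of the spindle alone.

How it is judged:
On the way, in this order (a step that is already met when the one before it is completed fails the run):
1. the spindle has been rolled (turned about its own axis by about a quarter turn or more), not slid (angle between spindle's own z axis and vertical above 1.2 rad).
2. the spindle lies on the line, at rest, with the fingers off it (y of spindle in the frame of gauge between -0.006 and 0.006 m and x of spindle in the frame of gauge between -0.04 and 0.04 m and angle between the x axis of spindle and the x axis of gauge, either way round below 0.14 rad and height (world z) of spindle between 0.032 and 0.04 m and linear speed of spindle below 0.01 m/s and angular speed of spindle below 0.5 rad/s and contact force between the fingers and spindle below 0.1 N), for 0.2 s.
3. the button is pressed down with the spindle on the line (y of spindle in the frame of gauge between -0.006 and 0.006 m and x of spindle in the frame of gauge between -0.04 and 0.04 m and angle between the x axis of spindle and the x axis of gauge, either way round below 0.14 rad and height (world z) of spindle between 0.032 and 0.04 m and value of joint button above 0.0045 m).
At the end, for the whole second after the job is handed in: The spindle rests on the bed, its axis within 6 mm of the line's middle and within 8 degrees of its direction, its middle within 40 mm of the line's middle along it; the button was pressed at least 4.5 mm after that and is released (y of spindle in the frame of gauge between -0.006 and 0.006 m and x of spindle in the frame of gauge between -0.04 and 0.04 m and angle between the x axis of spindle and the x axis of gauge, either way round below 0.14 rad and height (world z) of spindle between 0.032 and 0.04 m and linear speed of spindle below 0.01 m/s and angular speed of spindle below 0.5 rad/s and value of joint button below 0.0015 m); the robot touches nothing.
It fails at once if the spindle is lifted more than 8 mm off the bed (height (world z) of spindle above 0.044 m).
It fails at once if the button is pressed while the spindle is not on the line (value of joint button above 0.003 m and not (y of spindle in the frame of gauge between -0.008 and 0.008 m and x of spindle in the frame of gauge between -0.045 and 0.045 m and angle between the x axis of spindle and the x axis of gauge, either way round below 0.16 rad and height (world z) of spindle between 0.032 and 0.04 m)).
It fails at once if one of the other parts is moved by more than 20 mm (distance of any of bolt, upright, carton, lockcase, driver from where it was at the start of the episode above 0.02 m).
It also fails if it takes over 51 s, if anything falls off the work surface, if the arm or the gripper's body presses on something with over 40 N, if the wrist force passes 120 N, or if a joint passes its speed limit or range.

## Working session

There is one attempt and no reset: what is moved stays moved. The work goes in short steps, Python scripts to look and compute and a tool call to move; the robot and the scene stay as the last step left them, time stands still between calls to the robot, and variables do not carry over. Pictures are saved under pics/ and viewed, at most 10 in all, crops included, and the job is handed in when it is done.

Besides the shell and the picture viewer there is one more tool, called after ">>>" as a command line: name --pt "numbers of a row" for each row, then --argument value for the rest. move_arm: Moves the arm, as the interface text tells. Its arguments: {"type":"object","properties":{"increments":{"type":"array"},"grip":{"type":"number"},"force":{"type":"number"}},"required":["increments"]}

```bash
mkdir -p pics; ls
cat > h.py <<'E'
import numpy as np, cv2
from scipy.spatial.transform import Rotation as R
from station import telemetry, cams, nets
def cam(name, obs=None):
    m=cams.camera_model(name); K=np.array(m["intrinsics"])
    if "T_tool_cam" in m:
        o=obs or telemetry.get_obs(); T=np.eye(4); T[:3,:3]=R.from_euler('xyz',o["eef_rot"]).as_matrix(); T[:3,3]=o["ee_pos"]
        T=T@np.array(m["T_tool_cam"]); return K,T[:3,:3],T[:3,3],m
    a=np.array(m["attitude"]); Rm=a if a.shape==(3,3) else R.from_euler('xyz',a).as_matrix()
    return K,Rm,np.array(m["xyz"]),m
def ray(c,px,z):
    K,Rm,t,_=c; d=np.linalg.inv(K)@np.array([px[0],px[1],1.]); d=Rm@np.array([d[0],-d[1],-d[2]])
    return t+d*(z-t[2])/d[2]
def proj(c,p):
    K,Rm,t,_=c; q=Rm.T@(np.array(p)-t); q=K@np.array([q[0],-q[1],-q[2]]); return q[:2]/q[2]
E
python3 - <<'E'
from h import *
o=telemetry.get_obs(); print(o)
for n in("top","scene"):
    im=cams.camera(n); cv2.imwrite(f"pics/{n}0.png",im); c=cam(n); print(n,{k:v for k,v in c[3].items()})
    for q,z in(("spindle",.036),("line",.02),("button_top",.068),("bolt",.02),("gauge",0),("upright",0)):
        for d in nets.mark_of(n,q)[:4]: print(q,round(d["conf"],2),np.round(d["centre"]),ray(c,d["centre"],z).round(4))
E
```

```text
pics
{'time_s': 0.0, 'qpos': array([-1.39755749e+00,  3.00475061e-01,  1.52159636e+00,  1.87352119e-06,
        1.32068840e+00, -6.66238680e-02]), 'joint_vel': array([-0.00112233, -0.00112875, -0.0008616 ,  0.00026488, -0.00206675,
       -0.00020971]), 'tau': array([ 6.48979003e-04, -5.31810272e+01, -3.52744639e+01,  7.08483020e-02,
        2.43745081e-02, -1.17945287e-04]), 'ee_pos': array([ 0.13060193, -0.53399444,  0.20487769]), 'eef_rot': array([-3.14042819e+00, -7.95146776e-05,  2.39862197e-01]), 'force': array([-0.18661414,  0.24303935,  0.45820169]), 'moment': array([ 0.01369501, -0.02997691,  0.01379402]), 'grip_force': 0.0, 'grip_width': 0.09417389882254476}
top {'intrinsics': array([[491.49779939,   0.        , 264.06732732],
       [  0.        , 491.49779939, 192.26741646],
       [  0.        ,   0.        ,   1.        ]]), 'xyz': array([ 0.27081807, -0.00776807,  1.54044669]), 'attitude': array([ 0.17643176, -0.02592657, -1.55154535])}
spindle 0.73 [285. 260.] [ 0.3326 -0.1099  0.036 ]
spindle 0.72 [338. 233.] [ 0.4171 -0.2725  0.036 ]
spindle 0.62 [278. 184.] [ 0.568
[... 358 characters left out ...]
 0.        , 260.4676875 ],
       [  0.        , 454.54021759, 188.85727773],
       [  0.        ,   0.        ,   1.        ]]), 'xyz': array([1.0780194 , 0.6801032 , 0.80790221]), 'attitude': array([8.85061207e-01, 1.13869371e-04, 2.46693322e+00])}
spindle 0.67 [228. 195.] [ 0.5706 -0.0894  0.036 ]
spindle 0.67 [195. 133.] [ 0.4757 -0.4057  0.036 ]
spindle 0.65 [233. 150.] [ 0.4379 -0.2526  0.036 ]
spindle 0.62 [144. 160.] [ 0.6698 -0.3699  0.036 ]
line 0.59 [243. 215.] [ 0.5777 -0.0162  0.02  ]
button_top 0.57 [277. 183.] [ 0.4625 -0.0187  0.068 ]
bolt 0.87 [264. 236.] [0.5824 0.0733 0.02  ]
gauge 0.68 [245. 220.] [ 0.5712 -0.0178  0.    ]
upright 0.85 [331. 270.] [0.5201 0.2416 0.    ]
```

Run:
```python
import cv2
im=cv2.imread("pics/top0.png")[110:270,150:360]; cv2.imwrite("pics/a.png",cv2.resize(im,None,fx=3.7,fy=3.7,interpolation=cv2.INTER_CUBIC))
```

```text
(no output)
```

View pics/a.png

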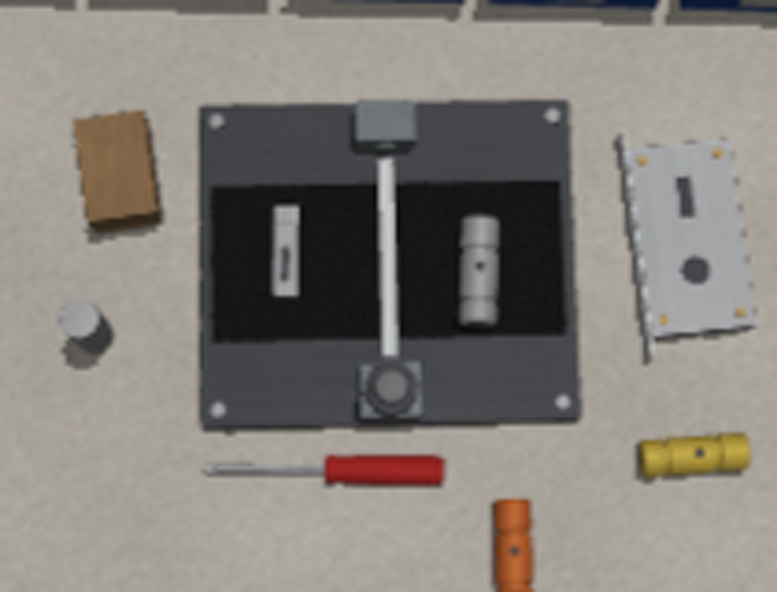

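The spindle lies right of the line at crop (480,270), the bolt left of it at (285,250), the button at (390,388), and the line from (387,160) to (390,353). I'll turn the fingers along the line and go above it to look from close by.

>>> move_arm --pt "0 0 -0.012 -0.166" --pt "0 0 -0.012 -0.166" --pt "0 0 -0.012 -0.166" --pt "0 0 -0.012 -0.166" --pt "0 0 -0.012 -0.166" --pt "0 0 -0.012 -0.166" --pt "0 0 -0.012 -0.166" --pt "0 0 -0.012 -0.166" --pt "0.0 0 0 0" --grip 0.6

```text
time_s: 1.82
ee_pos: [0.1307, -0.5345, 0.3021]
eef_rot: [3.141, 0.001, 1.567]
force: [0.2, -0.4, 0.3]
grip_width: 0.0564
grip_force: 0.0
```

>>> move_arm --pt "0.034 0.031 0 0" --pt "0.034 0.031 0 0" --pt "0.034 0.031 0 0" --pt "0.034 0.031 0 0" --pt "0.034 0.031 0 0" --pt "0.034 0.031 0 0" --pt "0.034 0.031 0 0" --pt "0.034 0.031 0 0" --pt "0.034 0.031 0 0" --pt "0.034 0.031 0 0" --pt "0.034 0.031 0 0" --pt "0.034 0.031 0 0" --pt "0.034 0.031 0 0" --pt "0.034 0.031 0 0" --pt "0 0 0 0" --pt "0 0 0 0"

```text
time_s: 3.82
ee_pos: [0.5657, -0.0598, 0.3009]
eef_rot: [-3.141, -0.0, 1.565]
force: [-0.1, -0.4, 1.0]
grip_width: 0.0568
grip_force: 0.0
```

Run:
```python
from h import *
o=telemetry.get_obs(); print(o["time_s"],o["ee_pos"],o["eef_rot"],o["grip_width"])
n="wrist"; im=cams.camera(n); cv2.imwrite("pics/w0.png",im); c=cam(n,o); print(c[3], c[2])
for q,z in(("spindle",.036),("line",.02),("button_top",.068),("bolt",.02)):
    for d in nets.mark_of(n,q)[:3]: print(q,round(d["conf"],2),np.round(d["centre"]),ray(c,d["centre"],z).round(4))
```

```text
3.825 [ 0.56570837 -0.05980467  0.30087172] [-3.14070148e+00 -3.50657103e-05  1.56546990e+00] 0.056829834112436736
{'intrinsics': array([[297.21725956,   0.        , 255.49281744],
       [  0.        , 297.21725956, 194.18913174],
       [  0.        ,   0.        ,   1.        ]]), 'T_tool_cam': array([[-6.64808319e-04,  9.70551327e-01,  2.40893505e-01,
         6.86955540e-02],
       [ 9.99999734e-01,  5.72774837e-04,  4.52070155e-04,
         3.96363697e-04],
       [ 3.00779550e-04,  2.40893741e-01, -9.70551449e-01,
        -1.79056543e-01],
       [ 0.00000000e+00,  0.00000000e+00,  0.00000000e+00,
         1.00000000e+00]])} [0.56663016 0.00888067 0.47993025]
spindle 0.89 [112. 205.] [ 0.3428 -0.1176  0.036 ]
spindle 0.63 [255. 189.] [ 0.5646 -0.0932  0.036 ]
spindle 0.58 [304. 358.] [ 0.6505 -0.4034  0.036 ]
line 0.69 [262. 135.] [ 0.5758 -0.0124  0.02  ]
button_top 0.62 [180. 138.] [ 0.4629 -0.0136  0.068 ]
bolt 0.8 [268.  75.] [0.5842 0.0727 0.02  ]
bolt 0.66 [257. 189.] [ 0.5675 -0.0963  0.02  ]
```

View pics/w0.png

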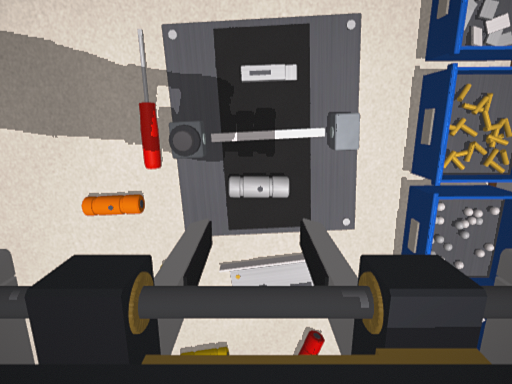

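The wrist view shows the line from (210,138) to (325,132), the spindle at (259,187), the button at (185,139) and the bolt at (268,73). Next I fit the line and the spindle.

```bash
cat > m.py <<'E'
from h import *
def measure(im,c,sp_guess=None,save=None):
    g=cv2.cvtColor(im,cv2.COLOR_BGR2GRAY).astype(float)
    P=[]
    # line edges: search for dark-bright-dark at bed level around rough line
    for x in np.arange(.50,.655,.004):
        ys=np.arange(-.035,.012,.0005)
        if sp_guess is not None and abs(x-sp_guess[0])<.056: continue
        v=np.array([cv2.getRectSubPix(g.astype(np.float32),(1,1),tuple(map(float,proj(c,(x,y,.02)))))[0,0] for y in ys])
        t=(v.min()+v.max())/2; w=v>t
        if v.max()-v.min()>30 and .008<w.sum()*.0005<.016: P.append((x,ys[w].mean()))
    P=np.array(P); k=np.polyfit(P[:,0],P[:,1],1); r=P[:,1]-np.polyval(k,P[:,0]); m=abs(r)<.002; k=np.polyfit(P[m,0],P[m,1],1)
    return k,m.sum(),r[m].std()
def spindle(im,c,x0,y0,hw=.036):
    g=cv2.cvtColor(im,cv2.COLOR_BGR2GRAY).astype(np.float32); Q=[]
    cy=c[2][1]
    for x in np.arange(x0-.04,x0+.04,.003):
        ys=np.arange(y0-hw,y0+hw,.0005)
        v=np.array([cv2.getRectSubPix(g,(1,1),tuple(map(float,proj(c,(x,y,.036)))))[0,0] for y in ys])
        w=np.where(v>70)[0]
        if len(w)<40: continue
        Q.append((x,ys[w[0]],ys[w[-1]]))
    return np.array(Q)
E
python3 - <<'E'
from m import *
o=telemetry.get_obs(); im=cv2.imread("pics/w0.png"); c=cam("wrist",o)
k,n,s=measure(im,c); print("line",k,n,s,"y at .575",np.polyval(k,.575))
for p in((210,138.5),(325,132)): print(ray(c,p,.02))
Q=spindle(im,c,.569,-.092); print(Q.round(4))
m=(Q[:,1]+Q[:,2])/2; print(np.polyfit(Q[:,0]-.57,m,1))
for p in((229,187),(289,186)): print(ray(c,p,.036))
E
```

```text
line [ 0.04520496 -0.03904447] 39 0.00017309972609318448 y at .575 -0.01305161521592441
[ 0.4968399  -0.01799153  0.02      ]
[ 0.6718659  -0.00921362  0.02      ]
[[ 0.529  -0.1065 -0.0735]
 [ 0.532  -0.1065 -0.0735]
 [ 0.535  -0.1065 -0.0735]
 [ 0.538  -0.107  -0.0735]
 [ 0.541  -0.106  -0.0735]
 [ 0.544  -0.1045 -0.0755]
 [ 0.547  -0.106  -0.0745]
 [ 0.55   -0.107  -0.0735]
 [ 0.553  -0.107  -0.0735]
 [ 0.556  -0.107  -0.0735]
 [ 0.559  -0.107  -0.0735]
 [ 0.562  -0.107  -0.0735]
 [ 0.565  -0.107  -0.0735]
 [ 0.568  -0.107  -0.0735]
 [ 0.571  -0.107  -0.0735]
 [ 0.574  -0.107  -0.074 ]
 [ 0.577  -0.107  -0.074 ]
 [ 0.58   -0.107  -0.074 ]
 [ 0.583  -0.107  -0.074 ]
 [ 0.586  -0.106  -0.075 ]
 [ 0.589  -0.105  -0.076 ]
 [ 0.592  -0.1065 -0.074 ]
 [ 0.595  -0.107  -0.0735]
 [ 0.598  -0.107  -0.074 ]
 [ 0.601  -0.107  -0.074 ]
 [ 0.604  -0.107  -0.074 ]
 [ 0.607  -0.107  -0.074 ]]
[-0.00686813 -0.09030077]
[ 0.52528123 -0.09039745  0.036     ]
[ 0.61720322 -0.089324    0.036     ]
```

>>> move_arm --pt "0 0 0 -0.051" --pt "-0.0285 0.0014 0 0" --pt "-0.0285 0.0014 0 0" --pt "-0.0285 0.0014 0 0" --pt "0 0 0.04 0" --pt "0 0 0.04 0" --pt "0 0 0.04 0" --pt "0 0 0.04 0" --pt "0 0 0.04 0" --pt "0 0 0.03 0" --pt "0 0 0.02 0" --pt "0 0 0.007 0" --pt "0 0 0 0" --pt "0 0 0 0"

```text
time_s: 5.82
ee_pos: [0.5748, -0.145, 0.0455]
eef_rot: [3.14, 0.001, 1.619]
force: [-0.3, 0.8, 0.7]
grip_width: 0.0564
grip_force: 0.0
```

Run:
```python
from m import *
o=telemetry.get_obs(); print(o["ee_pos"],o["eef_rot"],o["force"])
im=cams.camera("wrist"); cv2.imwrite("pics/w1.png",im); c=cam("wrist",o)
Q=spindle(im,c,.569,-.09,.03); print(Q[::4].round(4))
print(measure(im,c))
```

```text
[ 0.57480326 -0.14498942  0.04551299] [3.14011076e+00 5.21581310e-04 1.61856747e+00] [-0.30944721  0.81051436  0.69044574]
[[ 0.529  -0.105  -0.0735]
 [ 0.541  -0.1045 -0.0735]
 [ 0.553  -0.105  -0.0735]
 [ 0.565  -0.105  -0.074 ]
 [ 0.577  -0.105  -0.074 ]
 [ 0.589  -0.103  -0.076 ]
 [ 0.601  -0.1055 -0.074 ]]
(array([ 0.04421812, -0.03793117]), np.int64(39), np.float64(0.00011602247220193906))
```

View pics/w1.png

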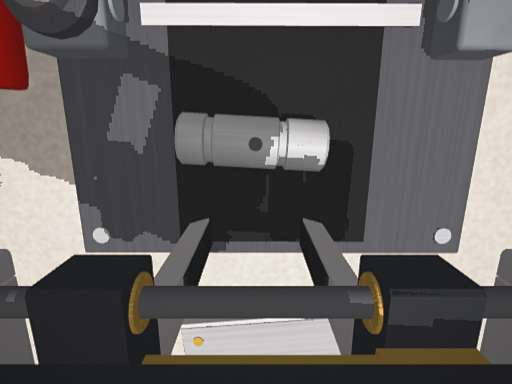

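The spindle lies ahead of the two fingers at (252,142), about 77 mm from the line. I push slowly.

>>> move_arm --pt "0.01 0 0 0" --pt "0.01 0 0 0" --pt "0.006 0 0 0" --pt "0.003 0 0 0" --pt "0.003 0 0 0" --pt "0.003 0 0 0" --pt "0.003 0 0 0" --pt "0.003 0 0 0" --pt "0.003 0 0 0" --pt "0.003 0 0 0" --pt "0.003 0 0 0" --pt "0.003 0 0 0" --pt "0.003 0 0 0" --pt "0.003 0 0 0" --pt "0.003 0 0 0" --pt "0.003 0 0 0" --pt "0.003 0 0 0" --pt "0.002 0 0 0" --pt "0.001 0 0 0" --pt "0 0 0 0"

```text
time_s: 8.38
ee_pos: [0.5739, -0.0752, 0.0507]
eef_rot: [3.133, 0.003, 1.619]
force: [-14.4, -3.9, 54.9]
grip_width: 0.0563
grip_force: 27.5
```

```bash
cat > s.py <<'E'
from m import *
import sys
o=telemetry.get_obs(); print(o["time_s"],o["ee_pos"],o["eef_rot"],o["force"])
im=cams.camera("wrist"); cv2.imwrite("pics/%s.png"%sys.argv[1],im); c=cam("wrist",o)
d=[a for a in nets.mark_of("wrist","spindle")]; 
for a in d[:3]: print(a["conf"],ray(c,a["centre"],.036))
k=np.array([0.0447,-0.0385]); p=np.array(o["ee_pos"]); print("tcp perp",(p[1]-np.polyval(k,p[0])))
y0=float(sys.argv[2]); Q=spindle(im,c,.569,y0,.028); e=np.c_[Q[:,0],Q[:,1:]-np.polyval(k,Q[:,:1])]; print(e[::3].round(4)); m=(e[:,1]+e[:,2])/2
print("spindle perp,skew",np.polyfit(e[:,0]-.57,m,1)[::-1])
E
python3 s.py w2 -0.055
```

```text
8.375 [ 0.57389313 -0.07520194  0.05066893] [3.13294622 0.00339201 1.61883482] [-14.3734881   -3.8737573   54.92234665]
0.98 [ 0.5703119 -0.0682375  0.036    ]
tcp perp -0.06235496198078651
[[ 0.529  -0.0681 -0.0366]
 [ 0.538  -0.0685 -0.037 ]
 [ 0.547  -0.069  -0.0395]
 [ 0.556  -0.0694 -0.0384]
 [ 0.565  -0.0698 -0.0388]
 [ 0.574  -0.0702 -0.0432]
 [ 0.583  -0.0706 -0.0396]
 [ 0.592  -0.071  -0.04  ]
 [ 0.601  -0.0714 -0.0404]]
spindle perp,skew [-0.05439312 -0.04342812]
```

View pics/w2.png

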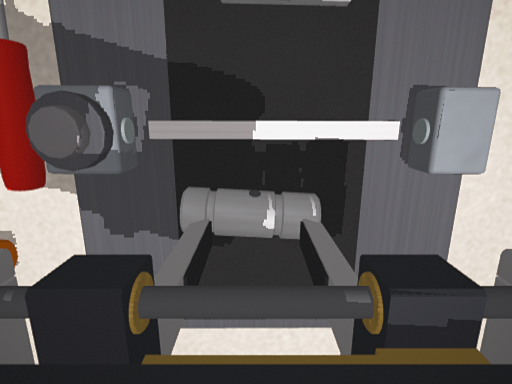

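The fingertips have ridden up onto the spindle: 55 N upward, and the TCP sits at z 51 mm instead of 45 mm. The spindle is at (252,213). I lift off, back away and push again lower down.

>>> move_arm --pt "0 0 -0.006 0" --pt "0 0 -0.012 0" --pt "0 0 -0.012 0" --pt "-0.02 0 0 0" --pt "-0.02 0 0 0" --pt "-0.005 0 0 0" --pt "0 0 0.015 0" --pt "0 0 0.015 0" --pt "0 0 0.006 0" --pt "0 0 0 0" --pt "0 0 0 0"

```text
time_s: 9.85
ee_pos: [0.5734, -0.1187, 0.0388]
eef_rot: [3.141, 0.0, 1.619]
force: [0.0, 0.2, 0.2]
grip_width: 0.0565
grip_force: 0.0
```

```bash
python3 s.py w3 -0.067
```

```text
9.85 [ 0.57335949 -0.11870287  0.03880234] [3.14100762e+00 1.76499186e-04 1.61899835e+00] [0.0075805  0.24938167 0.20710449]
0.73 [ 0.56818428 -0.06875777  0.036     ]
tcp perp -0.10583204226489337
[[ 0.529  -0.0686 -0.0371]
 [ 0.538  -0.069  -0.0375]
 [ 0.547  -0.0695 -0.0385]
 [ 0.556  -0.0699 -0.0384]
 [ 0.565  -0.0703 -0.0388]
 [ 0.574  -0.0712 -0.0407]
 [ 0.583  -0.0716 -0.0401]
 [ 0.592  -0.072  -0.0405]
 [ 0.601  -0.0724 -0.0409]]
spindle perp,skew [-0.05501563 -0.05375576]
```

View pics/w3.png

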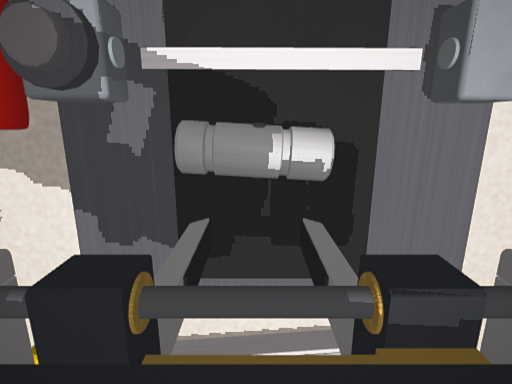

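>>> move_arm --pt "0.006 0 0.006 0" --pt "0.008 0 0 0" --pt "0.006 0 0 0" --pt "0.003 0 0 0" --pt "0.0025 0 0 0" --pt "0.0025 0 0 0" --pt "0.0025 0 0 0" --pt "0.0025 0 0 0" --pt "0.0025 0 0 0" --pt "0.0025 0 0 0"

```text
time_s: 11.2
ee_pos: [0.5713, -0.0807, 0.0325]
eef_rot: [-3.142, -0.0, 1.619]
force: [-0.0, 0.8, 0.2]
grip_width: 0.0565
grip_force: 0.1
```

```bash
python3 s.py w4 -0.062
```

```text
11.2 [ 0.57126115 -0.08067335  0.03245283] [-3.14157885e+00 -1.59771582e-05  1.61876193e+00] [-0.01045441  0.8290676   0.20546649]
0.86 [ 0.57024976 -0.05276955  0.036     ]
0.34 [0.43164361 0.03052432 0.036     ]
0.16 [ 0.5792233  -0.01197611  0.036     ]
tcp perp -0.06770872025050725
[[ 0.529  -0.0751 -0.0231]
 [ 0.538  -0.069  -0.0235]
 [ 0.547  -0.0565 -0.0255]
 [ 0.556  -0.0569 -0.0244]
 [ 0.565  -0.0573 -0.0248]
 [ 0.574  -0.0557 -0.0257]
 [ 0.583  -0.0586 -0.0261]
 [ 0.592  -0.059  -0.0265]
 [ 0.601  -0.0604 -0.0269]]
spindle perp,skew [-0.04312694  0.01095731]
```

>>> move_arm --pt "0.0025 0 0 0" --pt "0.0025 0 0 0" --pt "0.0025 0 0 0" --pt "0.0025 0 0 0" --pt "0.0025 0 0 0" --pt "0.0025 0 0 0" --pt "0.0025 0 0 0" --pt "0.0025 0 0 0" --pt "0.0025 0 0 0" --pt "0.0025 0 0 0" --pt "0.002 0 0 0" --pt "0.0015 0 0 0" --pt "0.001 0 0 0" --pt "0.0005 0 0 0" --pt "0 0 0 0"

```text
time_s: 13.18
ee_pos: [0.5698, -0.0509, 0.0324]
eef_rot: [-3.142, -0.0, 1.619]
force: [0.6, -0.6, -0.6]
grip_width: 0.0565
grip_force: 0.0
```

```bash
python3 s.py w5 -0.023
```

```text
13.175 [ 0.56981948 -0.05086523  0.03243821] [-3.14155352e+00 -7.67020358e-06  1.61879416e+00] [ 0.59397327 -0.59072196 -0.57736125]
0.71 [ 0.56948784 -0.024486    0.036     ]
tcp perp -0.03783615808549684
[[ 0.529  -0.0361  0.0084]
 [ 0.538  -0.0355  0.0085]
 [ 0.547  -0.0265  0.008 ]
 [ 0.556  -0.0274  0.0081]
 [ 0.565  -0.0278  0.0082]
 [ 0.574  -0.0282  0.0083]
 [ 0.583  -0.0291  0.0084]
 [ 0.592  -0.029   0.0085]
 [ 0.601  -0.0339  0.0081]]
spindle perp,skew [-0.01087745 -0.00781559]
```

View pics/w5.png

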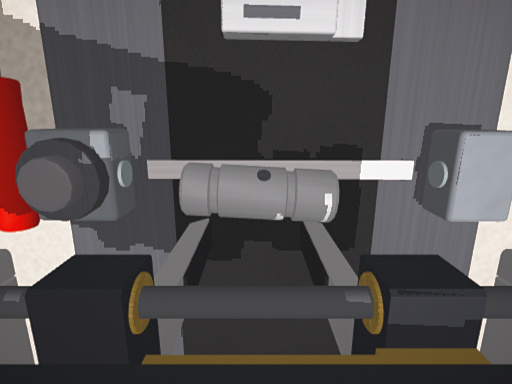

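The spindle is parallel to within about 3° at (258,191), about 11.5 mm short of the line. I'll finish the roll and back off.

>>> move_arm --pt "0.0015 0 0 0" --pt "0.0015 0 0 0" --pt "0.0015 0 0 0" --pt "0.0015 0 0 0" --pt "0.0015 0 0 0" --pt "0.0015 0 0 0" --pt "0.001 0 0 0" --pt "0.001 0 0 0" --pt "0.0005 0 0 0" --pt "0 0 0 0" --pt "0 0 0 0" --pt "-0.01 0 0 0" --pt "-0.02 0 0 0" --pt "-0.02 0 0 0" --pt "0 0 -0.04 0" --pt "0 0 -0.04 0" --pt "0 0 -0.04 0" --pt "0 0 0 0" --pt "0 0 0 0"

```text
time_s: 15.65
ee_pos: [0.5713, -0.0901, 0.1515]
eef_rot: [-3.14, -0.0, 1.618]
force: [0.0, -0.1, -0.8]
grip_width: 0.0564
grip_force: 0.0
```

```bash
python3 s.py w6 -0.013
python3 - <<'E'
from m import *
c=cam("wrist"); im=cv2.imread("pics/w6.png")
Q=[]
k=measure(im,c,(.57,0)); print(k)
a=nets.mark_of("wrist","button_top")
for d in a: print(d["conf"],d["centre"],ray(c,d["centre"],.068))
p=[proj(c,(x,y,.036)) for x in(.46,.68) for y in(-.06,.04)]
print(p)
E
```

```text
15.65 [ 0.57125676 -0.09009231  0.15151497] [-3.14044908e+00 -2.48110854e-04  1.61806792e+00] [ 0.04620848 -0.13757308 -0.77008053]
0.93 [ 0.34832885 -0.11369356  0.036     ]
0.62 [ 0.57086673 -0.01415531  0.036     ]
tcp perp -0.07712748420382678
[[ 0.529  -0.0131  0.0184]
 [ 0.538  -0.0135  0.018 ]
 [ 0.547  -0.0135  0.016 ]
 [ 0.556  -0.0149  0.0166]
 [ 0.565  -0.0153  0.0162]
 [ 0.574  -0.0152  0.0163]
 [ 0.583  -0.0161  0.0154]
 [ 0.592  -0.0165  0.015 ]
 [ 0.601  -0.0174  0.0146]]
spindle perp,skew [ 0.00034182 -0.05095763]
(array([ 0.0448055 , -0.03792409]), np.int64(11), np.float64(7.96251381262409e-05))
0.73 [135.4, 108.0] [ 0.46565897 -0.01558052  0.068     ]
[array([144.68885467, 155.74245645]), array([139.99142705,  45.53247791]), array([366.20836963, 166.18323308]), array([381.1144713 ,  57.68776356])]
```

View pics/w6.png

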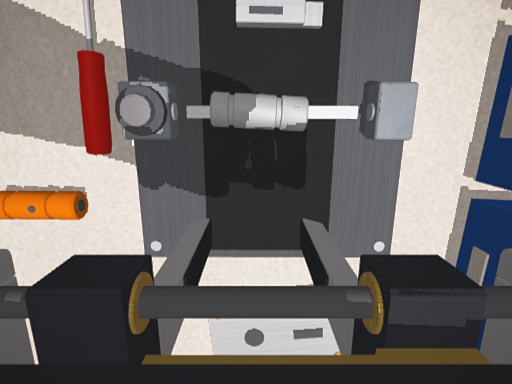

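The spindle now lies on the line at (259,110), 0.3 mm off and 3° askew. The button is at (136,109), near (0.465, -0.017). I shut the fingers and go above the button.

>>> move_arm --pt "0 0 0 0" --pt "0.02 -0.0257 0 0" --pt "0.02 -0.0257 0 0" --pt "0.02 -0.0257 0 0" --pt "0.018 -0.0257 0 0" --pt "0 0 0.03 0" --pt "0 0 0.03 0" --pt "0 0 0.01 0" --pt "0 0 0 0" --pt "0 0 0 0" --grip 0

```text
time_s: 17.05
ee_pos: [0.4658, -0.0164, 0.0834]
eef_rot: [3.14, 0.0, 1.619]
force: [-0.5, -0.9, 0.8]
grip_width: 0.0004
grip_force: 0.0
```

Run:
```python
from m import *
o=telemetry.get_obs(); print(o["time_s"],o["ee_pos"],o["grip_width"])
im=cams.camera("wrist"); c=cam("wrist",o); cv2.imwrite("pics/w7.png",im)
for d in nets.mark_of("wrist","button_top"): print("btn",d["conf"],ray(c,d["centre"],.068))
for d in nets.mark_of("wrist","spindle")[:2]: print("sp",d["conf"],ray(c,d["centre"],.036))
im=cams.camera("scene"); c=cam("scene"); u=proj(c,(.465,-.017,.068)).astype(int); print(u,proj(c,o["ee_pos"]))
cv2.imwrite("pics/s1.png",cv2.resize(im[u[1]-60:u[1]+60,u[0]-80:u[0]+80],None,fx=5,fy=5,interpolation=cv2.INTER_CUBIC))
```

```text
17.05 [ 0.46584548 -0.01643154  0.0833846 ] 0.00035121191961627233
btn 0.96 [ 0.46705209 -0.01873178  0.068     ]
sp 0.66 [ 0.56849491 -0.01476634  0.036     ]
sp 0.23 [0.57729485 0.07106496 0.036     ]
[277 183] [277.11635603 178.86507089]
```

View pics/w7.png

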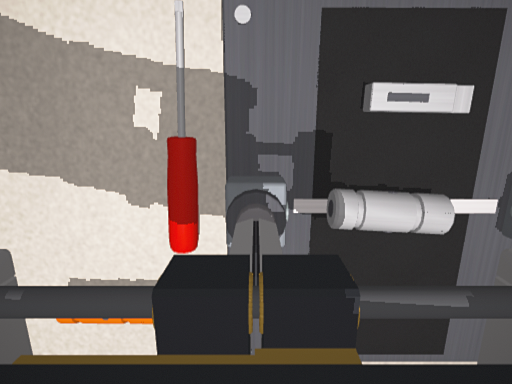

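View pics/s1.png

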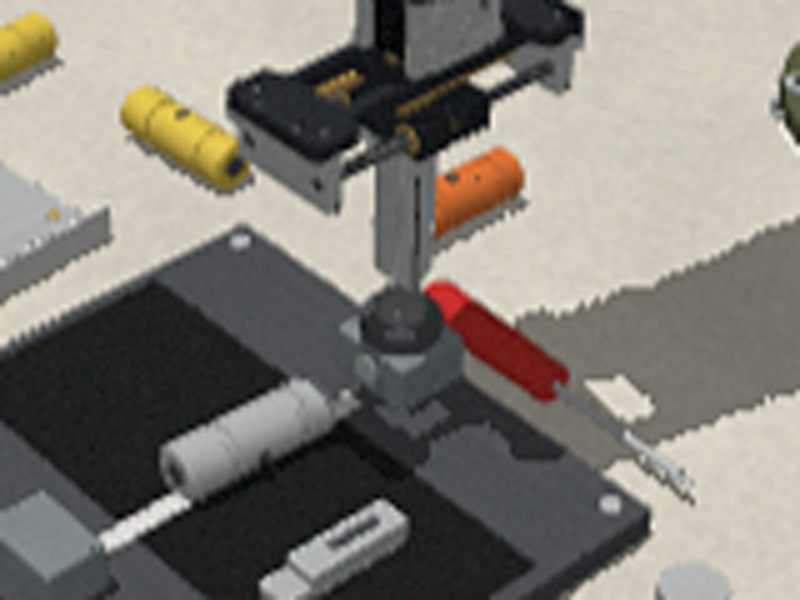

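The shut fingertips stand centred over the button (scene crop (403,285) over (403,310)) and the spindle is still on the line. I press now.

>>> move_arm --pt "0 -0.0005 0.008 0" --pt "0 0 0.005 0" --pt "0 0 0.003 0" --pt "0 0 0.002 0" --pt "0 0 0.002 0" --pt "0 0 0.001 0" --pt "0 0 0.0005 0" --pt "0 0 0 0" --pt "0 0 0 0"

```text
time_s: 18.38
ee_pos: [0.4652, -0.0164, 0.0649]
eef_rot: [3.14, 0.0, 1.619]
force: [-27.9, 2.0, 68.2]
grip_width: 0.0006
grip_force: 34.1
```

The force is 68 N at z 64.9 mm, so the tip is on something stiff. I raise in small steps and read the force against height.

>>> move_arm --pt "0 0 -0.001 0" --pt "0 0 -0.001 0" --pt "0 0 0 0"

```text
time_s: 18.75
ee_pos: [0.465, -0.0164, 0.0654]
eef_rot: [3.141, 0.0, 1.619]
force: [-17.8, 0.1, 43.5]
grip_width: 0.0008
grip_force: 21.9
```

>>> move_arm --pt "0 0 -0.001 0" --pt "0 0 0 0"

```text
time_s: 19.0
ee_pos: [0.4649, -0.0164, 0.0657]
eef_rot: [3.141, 0.0, 1.619]
force: [-13.0, 0.7, 32.0]
grip_width: 0.0003
grip_force: 15.9
```

>>> move_arm --pt "0 0 -0.001 0" --pt "0 0 0 0"

```text
time_s: 19.25
ee_pos: [0.4648, -0.0164, 0.0659]
eef_rot: [3.141, 0.0, 1.619]
force: [-8.0, 0.5, 20.0]
grip_width: 0.0005
grip_force: 10.0
```

>>> move_arm --pt "0 0 -0.001 0" --pt "0 0 0 0"

```text
time_s: 19.5
ee_pos: [0.4648, -0.0164, 0.0662]
eef_rot: [3.142, 0.0, 1.619]
force: [-4.0, 0.3, 9.0]
grip_width: 0.0006
grip_force: 4.1
```

>>> move_arm --pt "0 0 -0.001 0" --pt "0 0 0 0"

```text
time_s: 19.75
ee_pos: [0.4647, -0.0164, 0.067]
eef_rot: [-3.141, 0.0, 1.619]
force: [-1.9, -0.4, 5.1]
grip_width: 0.0002
grip_force: 2.2
```

>>> move_arm --pt "0 0 -0.001 0" --pt "0 0 0 0"

```text
time_s: 20.0
ee_pos: [0.4647, -0.0164, 0.0679]
eef_rot: [-3.141, -0.0, 1.619]
force: [-2.0, 0.5, 3.9]
grip_width: 0.0005
grip_force: 1.9
```

The knee at about 66.5 mm with 5 N, and the soft spring above it, suggest the button was fully down. I raise further to confirm where contact is lost.

>>> move_arm --pt "0 0 -0.002 0" --pt "0 0 0 0"

```text
time_s: 20.25
ee_pos: [0.4647, -0.0164, 0.07]
eef_rot: [3.142, -0.0, 1.619]
force: [-1.3, 0.3, 1.9]
grip_width: 0.0003
grip_force: 1.3
```

>>> move_arm --pt "0 0 -0.002 0" --pt "0 0 0 0"

```text
time_s: 20.5
ee_pos: [0.4648, -0.0164, 0.072]
eef_rot: [3.141, -0.0, 1.619]
force: [0.5, -0.2, 1.9]
grip_width: 0.0004
grip_force: 0.7
```

>>> move_arm --pt "0 0 -0.002 0" --pt "0 0 0 0"

```text
time_s: 20.75
ee_pos: [0.4648, -0.0164, 0.074]
eef_rot: [3.142, -0.0, 1.619]
force: [-0.9, -0.5, 0.6]
grip_width: 0.0007
grip_force: 0.0
```

>>> move_arm --pt "0 0 -0.002 0" --pt "0 0 0 0"

```text
time_s: 21.0
ee_pos: [0.4648, -0.0163, 0.0761]
eef_rot: [3.141, 0.0, 1.619]
force: [-0.7, 0.3, -0.5]
grip_width: 0.0002
grip_force: 0.0
```

Contact is lost between 72 and 74 mm, so the full 6 mm of travel was made. I retract and check.

>>> move_arm --pt "0 0 -0.025 0" --pt "0 0 -0.03 0" --pt "0 0 -0.03 0" --pt "-0.035 0.03 0 0" --pt "-0.035 0.03 0 0" --pt "0 0.03 0 0" --pt "0 0 0 0" --pt "0 0 0 0" --pt "0 0 0 0"

```text
time_s: 22.12
ee_pos: [0.5574, -0.0818, 0.1612]
eef_rot: [3.141, 0.0, 1.619]
force: [0.4, 0.5, 0.1]
grip_width: 0.0004
grip_force: 0.0
```

```bash
python3 s.py w8 -0.013
```

```text
22.125 [ 0.55744681 -0.08175086  0.16117369] [3.14149670e+00 2.78171028e-05 1.61909995e+00] [0.4089787  0.45462953 0.14180608]
0.94 [ 0.56768995 -0.01229613  0.036     ]
0.78 [ 0.42815644 -0.25990156  0.036     ]
0.72 [ 0.34718725 -0.11538746  0.036     ]
tcp perp -0.06816873537683941
[[ 0.529  -0.0136  0.0184]
 [ 0.538  -0.014   0.018 ]
 [ 0.547  -0.0135  0.0155]
 [ 0.556  -0.0149  0.0171]
 [ 0.565  -0.0153  0.0162]
 [ 0.574  -0.0152  0.0168]
 [ 0.583  -0.0161  0.0154]
 [ 0.592  -0.0165  0.015 ]
 [ 0.601  -0.0174  0.0146]]
spindle perp,skew [ 0.0003987  -0.05029626]
```

View pics/w8.png

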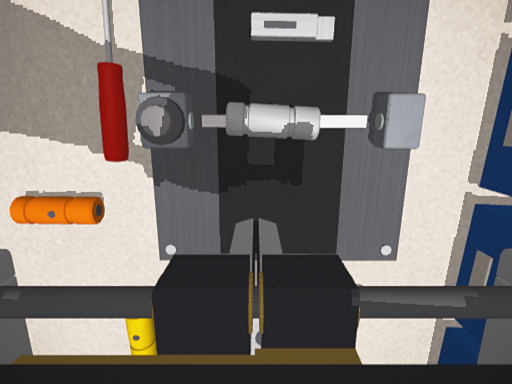

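The spindle lies on the line at (273,121), the button at (153,119) is up, and the arm is clear.

```bash
python3 -c "
from station import hand_in
print(hand_in())"
```

```text
the job is handed in; nothing more can be done
None
```

The job is handed in (no verdict came back): the spindle was rolled onto the line and measured about 0.4 mm off centre and 3° askew, the button was pressed through its full travel and released, and no other part was touched; on the first push the fingertips rode up onto the spindle with about 55 N, so I lifted off and pushed again lower down.

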